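# Couple the camera head onto its ball stand

## Robot

A 6-joint arm with a two-finger parallel gripper is mounted at the origin on a cart in front of the work surface, level with it; the furniture and walls round the work are solid. World frame = base frame: x ahead of the robot, y to its left, z up, the work surface at z = 0. Lengths are in m, angles in rad, forces in N, time in s.
With the tool pointing down it reaches from about 0.325 to 0.775 m from the base axis. Payload 9.3 kg.
Tool frame: the origin (TCP) lies between the finger pads; the fingertips stand 11 mm ahead of it and the grasp point (between the pads) lies 8 mm behind it (r.tip_extent is the distance from the TCP to the fingertips, in m); z points along the fingers, y is the line along which they close (so a half turn about z gives the same grasp; the last joint's range is limited). The gripper opens to 85 mm and grips with 20 to 120 N. Pads are 22 mm wide; open, the fingers measure 114 mm over their backs; the gripper's body (76 mm by 85 mm) begins 54 mm behind the grasp point. The pads swing forward as they close: fully open they stand 13 mm farther back than shut.
Start: joints at [-1.273, 0.259, 0.021, 1.334, 0, 1.418], TCP at [0.24, -0.495, 0.242] pointing down, gripper open.
Joint ranges: [-3.04, 3.04], [-0.91, 1.82], [-1.04, 1.36], [-1.92, 1.95], [-1.52, 1.45], [-3.14, 3.14]. Speed limits (rad/s): [2.22, 2.22, 2.79, 3.14, 3.14, 3.14].

## Interface

Orientations are given as a unit quaternion [w, x, y, z].
In Python, from rig import r gives the robot as it stands.
- The arm moves only by the tool jog_arm, never from a script. Its argument "series" is text: rows parted by semicolons, each of 6 numbers parted by spaces: the shift along the tool's x, y, z in m, then the turn, a rotation vector about the tool's x, y, z in rad. A call has 1 to 20 rows; each row is the pose to reach, as a shift and turn from the pose commanded when the call began, along the tool's axes at that moment; what a row does not reach only later rows make up. A row lasts 1/12 s, in which the tool goes at most 41.7 mm and 7.16 degrees, less where a joint would pass 70% of its speed; a pose out of reach is approached as far as the arm can. A call with a gripper value outside its range is refused whole. "hand" is the finger opening in m, from 0 to 0.0854, set as the call begins (left out, the last holds). The fingers move at their own pace and stop on an object; the grip force is fixed at half the most. Time passes only in rows, so rows that repeat a pose let the fingers close. It gives the time, the measured TCP pose, the force, the opening and the grip force at its end, in the units of the state.
- r.read_state(): the state, without advancing time (a new reading comes with each control period).
- r.camera(name): name is "side" or "top" or "wrist"; returns the picture (384x512x3 uint8, red, green, blue); there is no depth.
- r.get_calibration(name): a dict with "fx", "fy", "cx", "cy" (pixels), "extrinsics" (4x4, takes a point from world to camera coordinates). Camera axes: x right, y up, looking along -z (the intrinsics and any distortion apply to the point x, -y, -z); pixel columns grow to the right and rows downward; lengths in m; the calibration is good to about 2 mm. A picture is of the moment at which its call begins: read the wrist's pose just before it. get_calibration takes no time and is no camera call; for the wrist camera it gives the pose at the moment of the call.
- r.sign_off(): hands the job in; it is judged then, once.
The state is a dict: "time_s": time; "joint_positions": joint angles; "qvel": joint speeds; "joint_efforts": joint torques, N m; "position": TCP position; "orientation": TCP orientation; "wrist_force": force on the tool from outside, world axes, zero at the start; "moment": the same for the moment, N m; "gripper_width": finger opening in m; "grip_force": force on a finger pad.
Only numpy, scipy, OpenCV 4.12 (cv2) and the standard library are available. Lean on these libraries where they do the work, as an engineer would, in place of code of your own. Each camera call takes 0.05 s, during which the arm holds its last target. There are 200 camera calls.

## Task

Raise the red-knobbed handle of the camera head all the way while the head stays on its parking plate, then lower the head upright onto the ball of the stand and press it gently, in your grip all the way, until the ball is fully home. Only then let go of the head and press the handle all the way down so that it locks; never force the head on the stand or let it drop or jump onto it, and leave the other things on the bench where they are.

Things in the scene. Friction and masses are not known exactly. Their poses are not given: they have to be found in the camera images.
- coupler: Camera head: grey block 76 mm long (x -40 to +36), 48 mm wide (y), 50 mm high, a round white camera 38 mm thick on its front (+x, to x +73); 0.5 to 0.65 kg. Origin: centre of its flat foot; x to the camera, y to its left, z up. Grip it across the flat sides (along y). In the foot, on the z axis, is a socket 33 mm wide for a 30 mm ball.
- coupler_grip (a point): Point on the z axis of the camera head, inside the block, 36 mm above the foot and 14 mm below the block's top: the height to grip it at. Axes as the camera head's.
- handle (a joint): Angle of the handle (steel bar with red knob): 0 = down (level, pointing to the back, -x of the camera head), 0.95 = fully raised. Stiff hinge (about 0.035 N m), stays where it is left. The pivot runs along y through x -30, z +44 mm of the camera head, just below the top of the block.
- parking_plate: Fixed aluminium plate 136 x 80 x 8 mm (x -58 to +78) with a low rubber rest under the camera, in which the camera head starts, between lips that stand 6 mm above the plate. Origin: centre of its underside, on the worktop.
- stand: Fixed round stand, foot 92 mm wide. Origin: centre of its underside, on the worktop; the ball is straight above it. A column carries a collar (72 mm wide, 6 mm thick) and on it, on a neck 14 mm thick, a steel ball of 30 mm diameter, its centre 26 mm above the collar's top.
- timer: White bench timer 66 x 66 x 18 mm, a bystander. Origin: centre of its underside.
- oil_dropper: Brown dropper bottle, 34 mm wide, 102 mm high, a bystander. Origin: centre of its underside.
- socket_mouth (a point): Middle of the socket's mouth, origin of the head. Two sprung rollers in the sides of the socket touch the ball with the foot some 26 mm above the collar and must be pushed past its widest part (5 to 20 N); from 13 mm on they pull the head down (10 to 20 N) until its foot stands flat on the collar. With the handle down a jaw bars the socket; unless the ball is fully home the jaw strikes it and the handle stays up.
- stand_sleeve (a point): Top of the stand's fixed sleeve, 32 mm above the worktop, on its axis. The column was clamped in it at any height: the collar's top is 40 to 70 mm above the worktop, which is not measured and must be seen or felt. Too much: pushing on the seated head with over 40 N, on the knob with over 15 N once the handle is down, or letting the head drop or snap onto the collar.
- handle_knob (a point): Centre of the red ball knob (18 mm diameter, polished, turns easily between finger pads) at the end of the handle, 58 mm from the pivot. The handle is a steel bar 10 mm wide and 8 mm thick. The head is only held down by its weight: more than about 2 N up at the knob tips it.
Mind the look-alikes: they are no part of the job. What is shaped like the stand but orange is not meant.

How it is judged:
On the way, in this order (a step that is already met when the one before it is completed fails the run):
1. the handle is raised all the way (0.75 rad or more) with the camera head still upright in the parking plate (value of joint handle above 0.75 rad and horizontal distance between coupler and parking_plate below 0.015 m and angle between coupler's own z axis and vertical below 0.15 rad), for 0.2 s.
2. the camera head stands upright on the stand, centred, handle still raised, let go (value of joint handle above 0.7 rad and horizontal distance between coupler and stand below 0.005 m and angle between coupler's own z axis and vertical below 0.08 rad and contact force between coupler and stand above 1 N and contact force between the fingers and coupler below 0.2 N), for 0.2 s.
At the end, for the whole second after the job is handed in: The camera head stands at rest on the stand, its socket within 5 mm of the stand's axis, upright within 0.06 rad, and the handle is down (below 0.07 rad), which the jaw allows only with the ball fully home (value of joint handle below 0.07 rad and horizontal distance between coupler and stand below 0.005 m and angle between coupler's own z axis and vertical below 0.06 rad and contact force between coupler and stand above 1 N and linear speed of coupler below 0.01 m/s); the robot touches nothing.
It fails at once if the camera head is forced or dropped on the stand (the sizes of all contact forces between them add up to more than 90 N) (contact force between coupler and stand above 90 N).
It fails at once if the camera head drops or jumps onto the stand (faster than 0.15 m/s while touching it) instead of being lowered all the way (contact force between coupler and stand above 0.5 N and linear speed of coupler above 0.15 m/s).
It fails at once if the camera head is tipped by more than 0.6 rad (angle between coupler's own z axis and vertical above 0.6 rad).
It fails at once if a bystander (timer, brown bottle) is pushed more than 20 mm (distance of any of timer, oil_dropper from where it was at the start of the episode above 0.02 m).
It also fails if it takes over 70 s, if anything falls off the work surface, if the arm or the gripper's body presses on something with over 40 N, if the wrist force passes 120 N, or if a joint passes its speed limit or range.

## Working session

There is one attempt and no reset: what is moved stays moved. The work goes in short steps, Python scripts to look and compute and a tool call to move; the robot and the scene stay as the last step left them, time stands still between calls to the robot, and variables do not carry over. Pictures are saved under pics/ and viewed, at most 10 in all, crops included, and the job is handed in when it is done.

Besides the shell and the picture viewer there is one more tool, called after "Emit:" as name(argument=value, ...) on one line, values as JSON. jog_arm: Moves the arm, as the interface text tells. Its arguments: {"type":"object","properties":{"series":{"type":"string"},"hand":{"type":"number"}},"required":["series"]}

```bash
mkdir -p pics
python3 - <<'E'
from rig import r
import cv2,numpy as np
for n in("top","side"):
    im=r.camera(n); cv2.imwrite(f"pics/{n}0.png",im[...,::-1])
    c=r.get_calibration(n); print(n,c)
s=r.read_state();print(s)
E
```

```text
top {'fx': 470.288798840069, 'fy': 470.288798840069, 'cx': 252.4502523832061, 'cy': 191.89465121573184, 'extrinsics': array([[ 0.01805222, -0.99981222, -0.00704551,  0.05029773],
       [ 0.99804245,  0.01759736,  0.06001339, -0.59435116],
       [-0.05987814, -0.00811509,  0.99817271, -1.10886732],
       [ 0.        ,  0.        ,  0.        ,  1.        ]])}
side {'fx': 416.0130429540412, 'fy': 416.0130429540412, 'cx': 253.3319024367206, 'cy': 184.58100649382217, 'extrinsics': array([[-0.99756735, -0.06858444, -0.01247187,  0.58859163],
       [ 0.0310697 , -0.59760545,  0.80118812, -0.04631846],
       [-0.0624023 ,  0.79885161,  0.59828259, -1.20325696],
       [ 0.        ,  0.        ,  0.        ,  1.        ]])}
{'time_s': 0.1, 'joint_positions': array([-1.27261254e+00,  2.59149588e-01,  2.08154584e-02,  1.33367565e+00,
        1.04394058e-05,  1.41823668e+00]), 'qvel': array([-2.36231619e-04, -2.14855030e-03,  1.26379426e-03, -5.19806286e-04,
       -7.60634599e-05, -1.28341450e-04]), 'joint_efforts': array([ 4.21643694e-03, -5.56690693e+01,  3.45072305e+01,  1.15785847e-02,
       -1.96163041e-04, -1.51541320e-05]), 'position': array([ 0.23954719, -0.49482986,  0.24171043]), 'orientation': array([-6.05496077e-04,  9.74710928e-01,  2.23468653e-01, -3.89319314e-05]), 'wrist_force': array([-0.51243456,  0.02528146, -0.94623852]), 'moment': array([-0.01128669,  0.01120965,  0.02220194]), 'grip_force': 0.0, 'gripper_width': 0.08506473130939535}
```

View pics/top0.png

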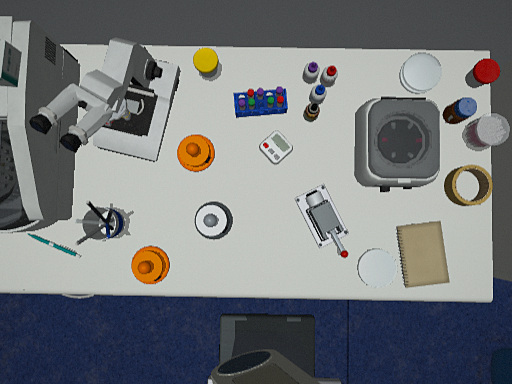

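View pics/side0.png

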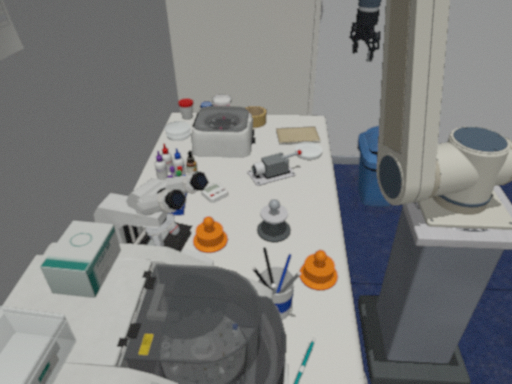

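Top view: the head on its plate is at about (322,214), with the red knob at (344,254). The grey stand is at (213,220). The orange look-alikes at (196,153) and (151,265) are not meant. I'll confirm this in an enlarged crop.

Run:
```python
import cv2,numpy as np
t=cv2.imread("pics/top0.png");s=cv2.imread("pics/side0.png")
R=lambda im,x,y,w,h,k:cv2.resize(im[y:y+h,x:x+w],None,fx=k,fy=k,interpolation=cv2.INTER_CUBIC)
a=np.hstack([R(t,285,175,80,60*80//60,5),R(t,173,180,80,80,5)])
b=np.hstack([R(s,240,135,80,40,5),R(s,234,190,80,40,5)])
b=np.hstack([R(s,240,145,80,40,5),R(s,234,195,80,40,5)])
cv2.imwrite("pics/crop1.png",np.vstack([a,b]))
```

```text
(no output)
```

View pics/crop1.png

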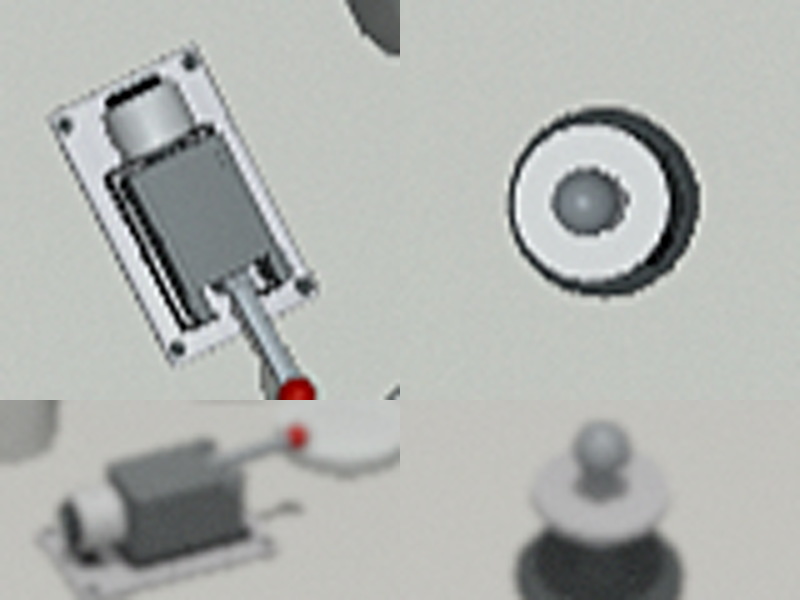

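The crop confirms it: the grey stand has a white collar and its ball at top (210.6,220.4) and side (274.2,204.2). The head is the grey block with the white camera, and its knob is at top (344.4,253) and side (299.6,152.2).

```bash
cat > h.py <<'E'
from rig import r
import numpy as np, cv2
from scipy.optimize import least_squares
from scipy.spatial.transform import Rotation as R
def proj(c,p):
    q=c["extrinsics"][:3,:3]@np.asarray(p)+c["extrinsics"][:3,3]
    return np.array([c["cx"]+c["fx"]*q[0]/-q[2],c["cy"]-c["fy"]*q[1]/-q[2]])
def onz(c,u,z):
    E=c["extrinsics"];o=-E[:3,:3].T@E[:3,3]
    d=E[:3,:3].T@np.array([(u[0]-c["cx"])/c["fx"],-(u[1]-c["cy"])/c["fy"],-1]);return o+d*(z-o[2])/d[2]
def tri(obs):
    f=least_squares(lambda p:np.concatenate([proj(c,p)-u for c,u in obs]),[.5,0,.05]);return f.x,np.abs(f.fun).max()
T=r.get_calibration("top");S=r.get_calibration("side")
E
python3 - <<'E'
from h import *
np.set_printoptions(precision=4,suppress=True)
P=[onz(T,u,.008) for u in [(295,199),(324,183.4),(348.6,233.6),(319.4,248)]]
for p in P:print(p)
m=(np.mean(P,0));d=(P[0]+P[1]-P[2]-P[3])/2;a=np.arctan2(d[1],d[0]);print("mid",m,"len",np.linalg.norm(d),"yaw",a)
print("plate origin",m[:2]-.01*np.array([np.cos(a),np.sin(a)]))
k=tri([(T,(344.4,253)),(S,(299.6,152.2))]);print("knob",k)
b=tri([(T,(210.6,220.4)),(S,(274.2,204.2))]);print("ball",b)
print("foot z .0,.015",onz(T,(213.6,220.2),0),onz(T,(213.6,220.2),.02))
# block top corners
for u in [(131,165),(210,132),(281,250),(203,285)]: print(onz(T,(285+u[0]/5,175+u[1]/5),.060))
s=r.read_state();print(R.from_quat(s["orientation"],scalar_first=True).as_matrix())
W=r.get_calibration("wrist");E=W["extrinsics"];print("wristcam",-E[:3,:3].T@E[:3,3],E[:3,:3],W["fx"])
E
```

```text
[ 0.5786 -0.042   0.008 ]
[ 0.6176 -0.1116  0.008 ]
[ 0.4977 -0.1717  0.008 ]
[ 0.462 -0.102  0.008]
mid [ 0.539  -0.1068  0.008 ] len 0.13257160899919102 yaw 0.46978824107744194
plate origin [ 0.5301 -0.1114]
knob (array([ 0.4537, -0.1532,  0.0543]), np.float64(0.3554446244632459))
ball (array([0.5242, 0.1528, 0.089 ]), np.float64(0.33880165326792167))
foot z .0,.015 [0.524  0.1541 0.    ] [0.524  0.1523 0.02  ]
[ 0.5561 -0.0752  0.06  ]
[ 0.572  -0.1114  0.06  ]
[ 0.5184 -0.1444  0.06  ]
[ 0.5017 -0.1088  0.06  ]
[[ 0.9001  0.4356 -0.0003]
 [ 0.4356 -0.9001  0.0012]
 [ 0.0002 -0.0012 -1.    ]]
wristcam [ 0.3112 -0.4611  0.3733] [[ 0.4359 -0.9    -0.0007]
 [ 0.8559  0.4148 -0.3088]
 [ 0.2782  0.134   0.9511]] 309.09404791458184
```

Emit:
jog_arm(series="0.342 -0.214 0 0 0 -0.035; 0.342 -0.214 0 0 0 -0.035; 0.342 -0.214 0 0 0 -0.035; 0.342 -0.214 0 0 0 -0.035; 0.342 -0.214 0 0 0 -0.035; 0.342 -0.214 0 0 0 -0.035; 0.342 -0.214 0 0 0 -0.035; 0.342 -0.214 0 0 0 -0.035; 0.342 -0.214 0.05 0 0 -0.035; 0.342 -0.214 0.1 0 0 -0.035; 0.342 -0.214 0.1 0 0 -0.035; 0.342 -0.214 0.1 0 0 -0.035; 0.342 -0.214 0.1 0 0 -0.035; 0.342 -0.214 0.1 0 0 -0.035", hand=0.045)

```text
time_s: 1.27
position: [0.4545, -0.1539, 0.1432]
orientation: [0.0, 0.971, 0.241, 0.0]
wrist_force: [-0.6, -0.2, 1.0]
gripper_width: 0.0448
grip_force: 0.0
```

Run:
```python
from h import *
np.set_printoptions(precision=4,suppress=True)
s=r.read_state();W=r.get_calibration("wrist");im=r.camera("wrist")
np.savez("w1.npz",**W);print(s["time_s"],s["position"],s["wrist_force"])
cv2.imwrite("pics/w1.png",im[...,::-1])
a=.49;ex=np.array([np.cos(a),np.sin(a),0]);o=np.array([.5308,-.1122,.008])
for n,p in [("knob",[.4537,-.1532,.054]),("knobmodel",o-.088*ex+[0,0,.044]),("top back",o-.04*ex+[0,0,.05])]:print(n,proj(W,p))
```

```text
1.2667 [ 0.4545 -0.1539  0.1432] [-0.5797 -0.2079  0.9643]
knob [257.1892 203.1694]
knobmodel [257.3555 203.1152]
top back [256.8859 141.404 ]
```

View pics/w1.png

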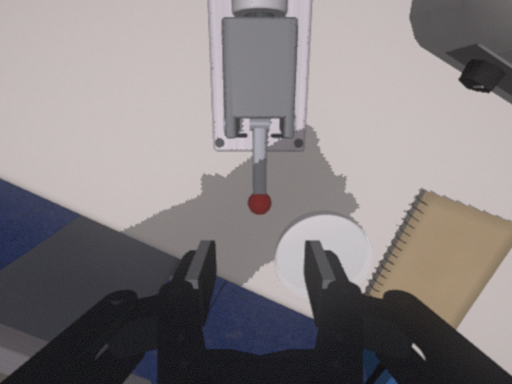

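Wrist view: the knob is at (260,203), with the handle and block axis vertical along column 260–261. The fingers are centred on about column 261, so yaw and lateral alignment look good.

Run:
```python
from h import *
np.set_printoptions(precision=4,suppress=True)
W=dict(np.load("w1.npz"));p=r.read_state()["position"]
for dz in(.011,0,-.008):print(proj(W,p-[0,0,dz]))
print(W["cx"],W["cy"])
print(onz(W,(260,203),.054), onz(W,(261,61),.058),onz(W,(261,118),.058))
im=cv2.imread("pics/w1.png")
for y in(245,260,275):
    d=im[y].astype(int).max(1)<75
    print(y,np.flatnonzero(np.diff(d[150:380].astype(int)))+151)
m=((im[...,2].astype(int)-im[...,1])>60);yy,xx=np.nonzero(m);print(xx.mean(),yy.mean(),xx.min(),xx.max())
```

```text
[259.3029 254.2731]
[259.2973 265.5932]
[259.2928 274.878 ]
259.7522452973712 193.37721738412245
[ 0.4548 -0.155   0.054 ] [ 0.5427 -0.1093  0.058 ] [ 0.5109 -0.1261  0.058 ]
245 [209 215 306 311]
260 [163 164 193 203 216 305 316 328 338]
275 [188 198 217 305 322 334 346]
259.3095238095238 202.9142857142857 251 268
```

Emit:
jog_arm(series="0 0 0.03 0 0 0; 0 0 0.06 0 0 0; 0 0 0.08 0 0 0; 0 0 0.097 0 0 0; 0 0 0.097 0 0 0; 0 0 0.097 0 0 0; 0 0 0.097 0 0 0", hand=0.03)

```text
time_s: 1.9
position: [0.4551, -0.1546, 0.0471]
orientation: [0.001, 0.971, 0.24, 0.001]
wrist_force: [-0.3, -0.6, 0.9]
gripper_width: 0.03
grip_force: 0.0
```

Emit:
jog_arm(series="0 0 0 0 0 0; 0 0 0 0 0 0; 0 0 0 0 0 0; 0 0 0 0 0 0; 0 0 0 0 0 0; 0 0 0 0 0 0", hand=0.015)

```text
time_s: 2.4
position: [0.4545, -0.1535, 0.0456]
orientation: [0.0, 0.971, 0.241, 0.0]
wrist_force: [2.1, -0.8, 1.7]
gripper_width: 0.0157
grip_force: 30.9
```

Emit:
jog_arm(series="0.0001 0 -0.003 0 0 0; 0.0003 0 -0.0058 0 0 0; 0.0006 0 -0.0085 0 0 0; 0.0012 0 -0.0115 0 0 0; 0.0012 0 -0.0115 0 0 0; 0.0012 0 -0.0115 0 0 0")

```text
time_s: 2.9
position: [0.4551, -0.1528, 0.0568]
orientation: [-0.0, 0.971, 0.241, -0.0]
wrist_force: [0.1, 0.1, -2.2]
gripper_width: 0.0161
grip_force: 30.8
```

Run:
```python
from h import *
a=r.camera("side");b=r.camera("wrist")
a=cv2.resize(a[125:185,240:320],(400,300),interpolation=cv2.INTER_CUBIC);b=cv2.resize(b[60:300,100:420],(400,300))
cv2.imwrite("pics/k1.png",np.hstack([a,b])[...,::-1])
```

```text
(no output)
```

View pics/k1.png

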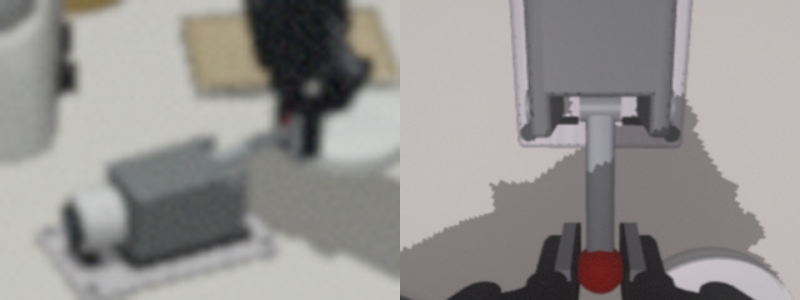

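Side and wrist crops: the knob is held between the pads, the handle is slightly raised and the block still sits flat on its plate. I'll continue the arc.

Emit:
jog_arm(series="0.0006 0 -0.0028 0 0 0; 0.0014 0 -0.0056 0 0 0; 0.0024 0 -0.0084 0 0 0; 0.0034 0 -0.0111 0 0 0; 0.0046 0 -0.0137 0 0 0; 0.0059 0 -0.0163 0 0 0; 0.0059 0 -0.0163 0 0 0")

```text
time_s: 3.58
position: [0.4608, -0.1502, 0.0736]
orientation: [0.0, 0.971, 0.241, 0.0]
wrist_force: [-0.8, -0.4, -1.4]
gripper_width: 0.016
grip_force: 30.7
```

Emit:
jog_arm(series="0.0015 0 -0.0026 0 0 0; 0.003 0 -0.005 0 0 0; 0.0047 0 -0.0074 0 0 0; 0.0065 0 -0.0096 0 0 0; 0.0085 0 -0.0118 0 0 0; 0.0105 0 -0.0139 0 0 0; 0.0126 0 -0.0159 0 0 0; 0.0148 0 -0.0176 0 0 0; 0.0148 0 -0.0176 0 0 0; 0.0148 0 -0.0176 0 0 0")

```text
time_s: 4.42
position: [0.4738, -0.1431, 0.0907]
orientation: [0.0, 0.971, 0.241, 0.0]
wrist_force: [-0.2, -0.8, -1.6]
gripper_width: 0.0161
grip_force: 30.6
```

Run:
```python
from h import *
a=r.camera("side");b=r.camera("wrist")
a=cv2.resize(a[125:185,240:320],(400,300),interpolation=cv2.INTER_CUBIC);b=cv2.resize(b[60:300,100:420],(400,300))
cv2.imwrite("pics/k2.png",np.hstack([a,b])[...,::-1]);print(r.read_state()["wrist_force"])
```

```text
[-0.48187461 -0.92539511 -1.94202108]
```

View pics/k2.png

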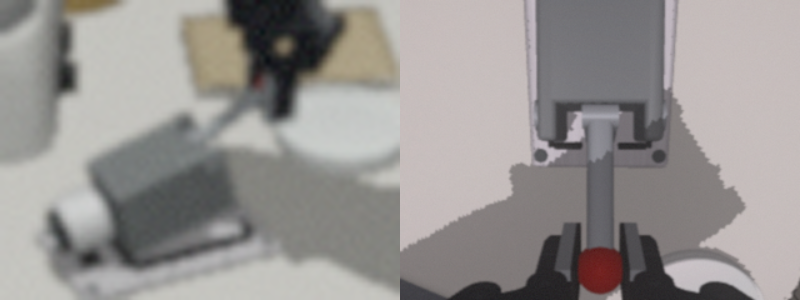

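The side crop shows the head tipped nose-down: the knob grip resists turning. I'll lower it back along the arc.

Emit:
jog_arm(series="-0.0022 0 0.0017 0 0 0; -0.0043 0 0.0037 0 0 0; -0.0063 0 0.0058 0 0 0; -0.0083 0 0.008 0 0 0; -0.0101 0 0.0102 0 0 0; -0.0118 0 0.0126 0 0 0; -0.0133 0 0.015 0 0 0; -0.0148 0 0.0176 0 0 0; -0.0148 0 0.0176 0 0 0; -0.0148 0 0.0176 0 0 0")

```text
time_s: 5.35
position: [0.4603, -0.1502, 0.0729]
orientation: [-0.0, 0.971, 0.24, -0.0]
wrist_force: [-0.3, -0.3, -2.2]
gripper_width: 0.0156
grip_force: 30.6
```

Run:
```python
from h import *
a=r.camera("side");b=r.camera("wrist")
a=cv2.resize(a[125:185,240:320],(400,300),interpolation=cv2.INTER_CUBIC)
c=cv2.resize(cv2.imread("pics/side0.png")[125:185,240:320],(400,300),interpolation=cv2.INTER_CUBIC)
cv2.imwrite("pics/k3.png",np.hstack([a[...,::-1],c]));print(r.read_state()["wrist_force"])
```

```text
[-0.10685987 -0.1808109  -2.26009412]
```

View pics/k3.png

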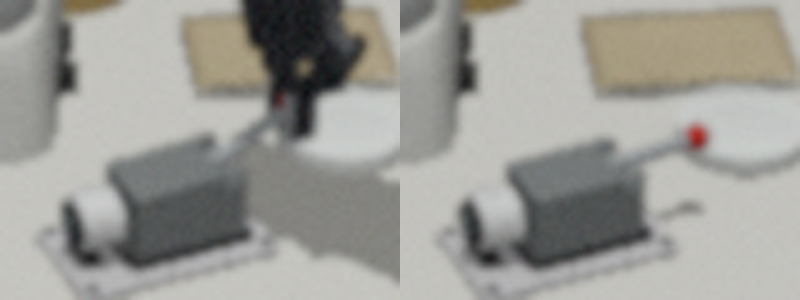

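Comparing crops: the head is flat again with the handle partly raised, about 0.5. I'll lighten the grip so the knob turns, and tilt the tool along with it.

Emit:
jog_arm(series="0 0 0 0 0 0; 0 0 0 0 0 0; 0 0 0 0 0 0", hand=0.0165)

```text
time_s: 5.7
position: [0.4605, -0.1502, 0.0733]
orientation: [0.0, 0.971, 0.241, 0.0]
wrist_force: [-0.8, -0.2, -0.1]
gripper_width: 0.017
grip_force: 13.2
```

Emit:
jog_arm(series="0.0003 0 -0.0012 0 -0.05 0; 0.0006 0 -0.0025 0 -0.1 0; 0.0006 0 -0.0025 0 -0.1 0; 0.0006 0 -0.0025 0 -0.1 0")

```text
time_s: 6.03
position: [0.4614, -0.1497, 0.0754]
orientation: [0.012, 0.969, 0.241, -0.048]
wrist_force: [0.3, -0.0, -1.2]
gripper_width: 0.0161
grip_force: 13.1
```

Run:
```python
import numpy as np
L=.058
def lev(t,b):return np.array([L*(np.cos(.5)-np.cos(t))-.008*np.sin(b),-L*(np.sin(t)-np.sin(.5))-.008*(1-np.cos(b))])
c=lev(.55,.1);M=np.array([[np.cos(.1),np.sin(.1)],[-np.sin(.1),np.cos(.1)]])
for t in np.arange(.6,1.0,.05):
    b=.1+(t-.55); v=M@(lev(t,b)-c); print(round(t,2),"%.4f 0 %.4f 0 %.3f 0"%(v[0],v[1],-(b-.1)))
```

```text
0.6 0.0009 0 -0.0026 0 -0.050 0
0.65 0.0020 0 -0.0051 0 -0.100 0
0.7 0.0032 0 -0.0076 0 -0.150 0
0.75 0.0045 0 -0.0100 0 -0.200 0
0.8 0.0059 0 -0.0124 0 -0.250 0
0.85 0.0074 0 -0.0147 0 -0.300 0
0.9 0.0091 0 -0.0169 0 -0.350 0
0.95 0.0108 0 -0.0190 0 -0.400 0
```

Emit:
jog_arm(series="0.0009 0 -0.0026 0 -0.05 0; 0.002 0 -0.0051 0 -0.1 0; 0.0032 0 -0.0076 0 -0.15 0; 0.0045 0 -0.01 0 -0.2 0; 0.0045 0 -0.01 0 -0.2 0; 0.0045 0 -0.01 0 -0.2 0")

```text
time_s: 6.53
position: [0.4659, -0.1472, 0.0848]
orientation: [0.036, 0.96, 0.238, -0.144]
wrist_force: [0.1, -0.7, -0.3]
gripper_width: 0.0169
grip_force: 13.2
```

Emit:
jog_arm(series="0.0014 0 -0.0024 0 -0.05 0; 0.0030 0 -0.0046 0 -0.1 0; 0.0046 0 -0.0068 0 -0.15 0; 0.0046 0 -0.0068 0 -0.15 0; 0.0046 0 -0.0068 0 -0.15 0")

```text
time_s: 6.95
position: [0.4711, -0.1444, 0.0901]
orientation: [0.053, 0.946, 0.235, -0.216]
wrist_force: [-2.4, -0.9, 4.1]
gripper_width: 0.0165
grip_force: 13.3
```

Run:
```python
from h import *
a=r.camera("side");b=r.camera("top")
a=cv2.resize(a[125:185,240:320],(400,300),interpolation=cv2.INTER_CUBIC);b=cv2.resize(b[175:235,285:365],(400,300),interpolation=cv2.INTER_CUBIC)
cv2.imwrite("pics/k4.png",np.hstack([a,b])[...,::-1]);s=r.read_state();print(s["wrist_force"],s["position"],s["orientation"],s["joint_positions"])
```

```text
[-1.10639209 -1.10602187  1.27876844] [ 0.47109681 -0.14440676  0.0901644 ] [ 0.05304393  0.94651532  0.23424966 -0.2154581 ] [-0.29250551  0.48013815 -0.12927461  1.29127595 -0.30809833  2.41554778]
```

View pics/k4.png

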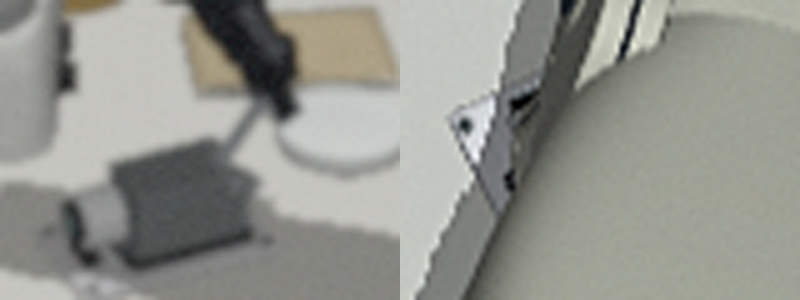

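Side crop: the head is flat on the plate with the handle at about 0.9. I'll take one small extra step, then release and back off.

Emit:
jog_arm(series="0.0014 0 -0.0017 0 -0.04 0; 0.0014 0 -0.0017 0 -0.04 0; 0.0014 0 -0.0017 0 -0.04 0")

```text
time_s: 7.3
position: [0.4729, -0.1435, 0.091]
orientation: [0.058, 0.942, 0.233, -0.235]
wrist_force: [-3.1, -0.7, 2.1]
gripper_width: 0.0165
grip_force: 13.2
```

Emit:
jog_arm(series="0 0 0 0 0 0; 0 0 0 0 0 0; 0 0 0 0 0 0; 0 0 0 0 0 0; 0 0 -0.03 0 0 0; 0 0 -0.06 0 0 0; 0 0 -0.1 0 0 0; 0 0 -0.1 0 0 0", hand=0.045)

```text
time_s: 7.97
position: [0.5185, -0.1207, 0.1847]
orientation: [0.06, 0.943, 0.233, -0.231]
wrist_force: [-0.6, 0.0, -0.1]
gripper_width: 0.0448
grip_force: 0.0
```

```bash
cat >> h.py <<'E'
def goto(p,yaw,tilt=0):
    s=r.read_state();R0=R.from_quat(s["orientation"],scalar_first=True)
    Rt=R.from_matrix(np.array([[np.cos(yaw),np.sin(yaw),0],[np.sin(yaw),-np.cos(yaw),0],[0,0,-1]]))
    print("shift",np.round(R0.inv().apply(np.array(p)-s["position"]),4),"rot",np.round((R0.inv()*Rt).as_rotvec(),3))
E
python3 -c "
from h import *
goto([.532,-.1126,.15],.487)"
```

```text
shift [ 0.03   -0.0011  0.0234] rot [ 0.006  0.483 -0.001]
```

Emit:
jog_arm(series="0.01 0 0.007 0.002 0.12 0; 0.016 0 0.012 0.003 0.24 0; 0.023 0 0.018 0.005 0.36 0; 0.03 -0.001 0.023 0.006 0.483 -0.001; 0.03 -0.001 0.023 0.006 0.483 -0.001; 0.03 -0.001 0.023 0.006 0.483 -0.001; 0.03 -0.001 0.023 0.006 0.483 -0.001; 0.03 -0.001 0.023 0.006 0.483 -0.001", hand=0.08)

```text
time_s: 8.63
position: [0.5293, -0.1133, 0.1453]
orientation: [-0.002, 0.971, 0.24, -0.005]
wrist_force: [0.3, 0.1, -0.5]
gripper_width: 0.0799
grip_force: 0.0
```

Run:
```python
from h import *
W=r.get_calibration("wrist");s=r.read_state();im=r.camera("wrist");sd=r.camera("side")
np.savez("w2.npz",**W);print(s["position"],s["orientation"])
o=np.array([.5323,-.1124,.008]);a=.487;ex=np.array([np.cos(a),np.sin(a),0]);ey=np.array([-ex[1],ex[0],0])
for n,x,y,z in [("bl",-.04,.024,.05),("br",-.04,-.024,.05),("fl",.036,.024,.05),("fr",.036,-.024,.05),("knob.9",-.066,0,.0894),("cam",.073,0,.03)]:print(n,np.round(proj(W,o+x*ex+y*ey+[0,0,z]),1))
sd=cv2.resize(sd[125:185,240:320],(288,216),interpolation=cv2.INTER_CUBIC)
out=np.zeros((384,800,3),np.uint8);out[:,:512]=im;out[:216,512:]=sd
cv2.imwrite("pics/w2.png",out[...,::-1])
```

```text
[ 0.5292706  -0.11331816  0.14529989] [-0.00161616  0.97063617  0.24049927 -0.00478681]
bl [229.8 246.4]
br [290.6 246.5]
fl [226.4 151. ]
fr [293.8 151. ]
knob.9 [260.  307.1]
cam [260.2  96. ]
```

View pics/w2.png

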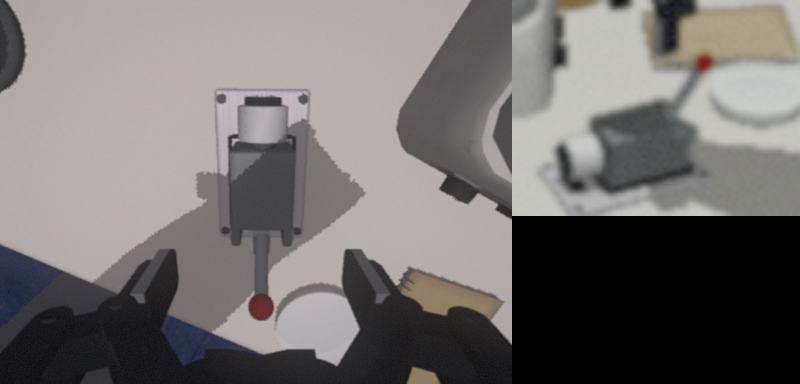

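Wrist view: the knob is at (261,307), matching θ≈0.9. The block spans columns 231–296 with the rear prongs at row 245, within about 1 mm of my estimate. In the side inset the head is flat. Now I'll grip it.

```bash
python3 -c "
from h import *
goto([.5325,-.1127,.036],.487)"
```

```text
shift [0.0039 0.0019 0.1088] rot [-0.006  0.008 -0.001]
```

Emit:
jog_arm(series="0.004 0.002 0.03 -0.006 0.008 0; 0.004 0.002 0.05 -0.006 0.008 0; 0.004 0.002 0.05 -0.006 0.008 0; 0.004 0.002 0.05 -0.006 0.008 0; 0.004 0.002 0.05 -0.006 0.008 0")

```text
time_s: 9.15
position: [0.5331, -0.113, 0.0958]
orientation: [0.0, 0.971, 0.241, 0.001]
wrist_force: [-0.3, -0.3, -0.0]
gripper_width: 0.0802
grip_force: 0.0
```

```bash
python3 -c "
from h import *
goto([.5325,-.1127,.036],.487);print(r.read_state()['position'])"
```

```text
shift [-0.0004 -0.0006  0.0597] rot [ 0.    -0.001 -0.001]
[ 0.5330676  -0.11302124  0.09575053]
```

Emit:
jog_arm(series="0 0 0.03 0 0 0; 0 0 0.05 0 0 0; 0 0 0.06 0 0 0; 0 0 0.06 0 0 0; 0 0 0.06 0 0 0; 0 0 0.06 0 0 0")

```text
time_s: 9.65
position: [0.5333, -0.1133, 0.0364]
orientation: [0.0, 0.971, 0.24, 0.001]
wrist_force: [-0.1, 1.2, 0.9]
gripper_width: 0.0801
grip_force: 0.0
```

Emit:
jog_arm(series="0 0 0 0 0 0; 0 0 0 0 0 0; 0 0 0 0 0 0; 0 0 0 0 0 0; 0 0 0 0 0 0; 0 0 0 0 0 0", hand=0.053)

```text
time_s: 10.15
position: [0.5324, -0.1129, 0.035]
orientation: [-0.0, 0.971, 0.24, 0.001]
wrist_force: [-0.2, -0.0, 0.7]
gripper_width: 0.0529
grip_force: 0.0
```

Emit:
jog_arm(series="0 0 0 0 0 0; 0 0 0 0 0 0; 0 0 0 0 0 0; 0 0 0 0 0 0; 0 0 0 0 0 0; 0 0 0 0 0 0", hand=0.035)

```text
time_s: 10.65
position: [0.5324, -0.1129, 0.0352]
orientation: [-0.0, 0.971, 0.24, 0.001]
wrist_force: [-1.6, 1.3, 6.5]
gripper_width: 0.0473
grip_force: 63.4
```

Emit:
jog_arm(series="0 0 -0.004 0 0 0; 0 0 -0.01 0 0 0; 0 0 -0.02 0 0 0; 0 0 -0.035 0 0 0; 0 0 -0.055 0 0 0; 0 0 -0.075 0 0 0; 0 0 -0.095 0 0 0; 0 0 -0.115 0 0 0; 0 0 -0.13 0 0 0; 0 0 -0.14 0 0 0; 0 0 -0.14 0 0 0; 0 0 -0.14 0 0 0; 0 0 -0.14 0 0 0")

```text
time_s: 11.73
position: [0.5317, -0.1129, 0.174]
orientation: [-0.001, 0.971, 0.24, -0.0]
wrist_force: [-0.3, -0.0, -4.9]
gripper_width: 0.0474
grip_force: 62.7
```

```bash
python3 -c "
from h import *
goto([.524,.153,.175],.487);print(r.read_state()['position'])"
```

```text
shift [ 0.1172 -0.2388 -0.0007] rot [-0.001  0.    -0.002]
[ 0.53174237 -0.11285913  0.17399853]
```

Emit:
jog_arm(series="0.005 -0.01 0 0 0 0; 0.015 -0.03 0 0 0 0; 0.027 -0.055 0 0 0 0; 0.04 -0.08 0 0 0 0; 0.053 -0.107 0 0 0 0; 0.066 -0.134 0 0 0 0; 0.079 -0.161 0 0 0 0; 0.092 -0.187 0 0 0 0; 0.103 -0.21 0 0 0 0; 0.112 -0.228 0 0 0 0; 0.117 -0.239 0 0 0 -0.001; 0.117 -0.239 0 0 0 -0.001; 0.117 -0.239 0 0 0 -0.001; 0.117 -0.239 0 0 0 -0.001; 0.117 -0.239 0 0 0 -0.001")

```text
time_s: 12.98
position: [0.5242, 0.1521, 0.1748]
orientation: [-0.0, 0.971, 0.24, 0.0]
wrist_force: [0.2, -0.1, -4.6]
gripper_width: 0.0472
grip_force: 62.9
```

Run:
```python
from h import *
np.set_printoptions(precision=4,suppress=True)
s=r.read_state();p=s["position"];sd=r.camera("side");w=r.camera("wrist");W=r.get_calibration("wrist");print(p,s["orientation"],s["wrist_force"])
a=.487;ex=np.array([np.cos(a),np.sin(a),0]);ey=np.array([-ex[1],ex[0],0])
o=p+np.array([0,0,-.036+.008]) # head origin (foot z 0.036-.008 below tcp)
X=lambda c,x,y,z:np.round(proj(c,o+x*ex+y*ey+[0,0,z]),1)
for n,q in [("bl0",(-.04,.024,0)),("fl0",(.036,.024,0)),("fl5",(.036,.024,.05)),("bl5",(-.04,.024,.05)),("br5",(-.04,-.024,.05)),("knob",(-.066,0,.0894)),("fr0",(.036,-.024,0))]:print(n,"side",X(S,*q),"wrist",X(W,*q))
print("ball",proj(S,[.524,.153,.089]))
np.savez("w3.npz",**W)
A=cv2.resize(sd[110:240,214:344],(600,600),interpolation=cv2.INTER_CUBIC)
B=cv2.resize(w[230:380,210:310][:, :],(200,300));out=np.zeros((600,800,3),np.uint8);out[:,:600]=A;out[:300,600:]=B
cv2.imwrite("pics/s5.png",out[...,::-1])
```

```text
[0.5242 0.1521 0.1748] [-0.      0.9707  0.2402  0.0002] [ 0.1733 -0.1034 -4.6453]
bl0 side [293.9 187.1] wrist [219.1 298.4]
fl0 side [265.9 195.2] wrist [213.1 178.1]
fl5 side [266.1 178.3] wrist [194.4 212.3]
bl5 side [294.9 170.4] wrist [205.5 367.5]
br5 side [285.5 160.3] wrist [310.6 367.3]
knob side [300.4 149. ] wrist [257.8 515.4]
fr0 side [257.6 184.3] wrist [302.9 177.9]
ball [274.6185 204.2604]
```

View pics/s5.png

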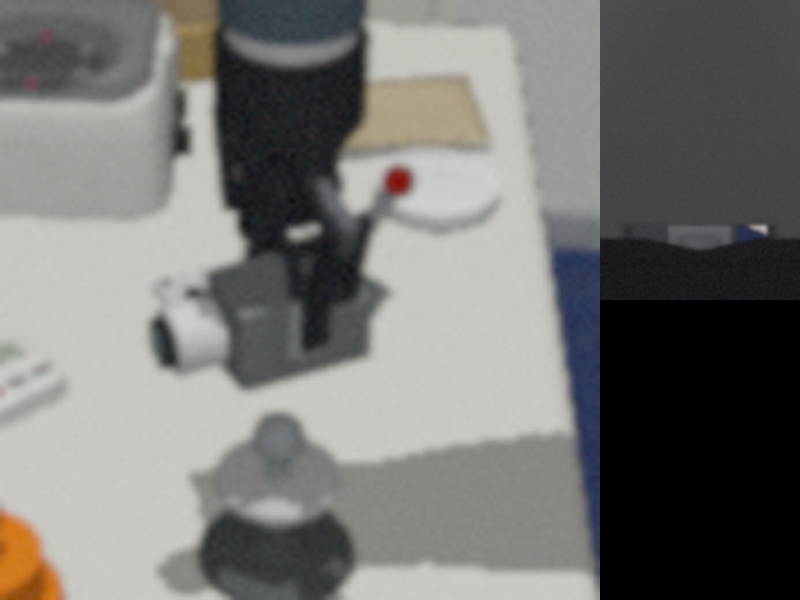

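The side view shows the gripped head hanging upright, its edges and knob within about 1 px of prediction. The ball is directly below at crop (278,436), which is side (274.2,204.5). Now I'll lower it.

Emit:
jog_arm(series="0.001 0 0.004 0 0 0; 0.001 0 0.012 0 0 0; 0.001 0 0.022 0 0 0; 0.001 0 0.03 0 0 0; 0.001 0 0.036 0 0 0; 0.001 0 0.038 0 0 0; 0.001 0 0.038 0 0 0; 0.001 0 0.038 0 0 0")

```text
time_s: 13.75
position: [0.5252, 0.1535, 0.137]
orientation: [-0.0, 0.971, 0.241, 0.0]
wrist_force: [0.2, -0.5, -4.7]
gripper_width: 0.047
grip_force: 62.9
```

Emit:
jog_arm(series="0 0 0.001 0 0 0; 0 0 0.002 0 0 0; 0 0 0.003 0 0 0; 0 0 0.004 0 0 0; 0 0 0.005 0 0 0; 0 0 0.006 0 0 0; 0 0 0.007 0 0 0; 0 0 0.008 0 0 0; 0 0 0.008 0 0 0; 0 0 0.008 0 0 0")

```text
time_s: 14.58
position: [0.5252, 0.1534, 0.129]
orientation: [-0.0, 0.971, 0.241, 0.0]
wrist_force: [-0.0, 0.1, -4.9]
gripper_width: 0.0472
grip_force: 62.9
```

Emit:
jog_arm(series="0 0 0.001 0 0 0; 0 0 0.002 0 0 0; 0 0 0.003 0 0 0; 0 0 0.004 0 0 0; 0 0 0.005 0 0 0; 0 0 0.006 0 0 0; 0 0 0.006 0 0 0; 0 0 0.006 0 0 0")

```text
time_s: 15.25
position: [0.5251, 0.1534, 0.123]
orientation: [-0.0, 0.971, 0.241, 0.0]
wrist_force: [-0.3, -0.8, -4.4]
gripper_width: 0.0473
grip_force: 62.9
```

Emit:
jog_arm(series="0 0 0.001 0 0 0; 0 0 0.002 0 0 0; 0 0 0.003 0 0 0; 0 0 0.004 0 0 0; 0 0 0.005 0 0 0; 0 0 0.005 0 0 0")

```text
time_s: 15.75
position: [0.5254, 0.1533, 0.1183]
orientation: [0.0, 0.971, 0.241, 0.001]
wrist_force: [0.3, -1.4, -0.8]
gripper_width: 0.0474
grip_force: 63.6
```

Emit:
jog_arm(series="0 0 0.001 0 0 0; 0 0 0.002 0 0 0; 0 0 0.003 0 0 0; 0 0 0.004 0 0 0; 0 0 0.004 0 0 0")

```text
time_s: 16.17
position: [0.5262, 0.1535, 0.1157]
orientation: [0.0, 0.971, 0.241, 0.002]
wrist_force: [-1.3, -0.6, 10.1]
gripper_width: 0.0471
grip_force: 65.0
```

Emit:
jog_arm(series="0 0 0.001 0 0 0; 0 0 0.002 0 0 0; 0 0 0.003 0 0 0; 0 0 0.004 0 0 0; 0 0 0.004 0 0 0")

```text
time_s: 16.58
position: [0.5268, 0.1538, 0.1121]
orientation: [-0.0, 0.971, 0.241, 0.003]
wrist_force: [1.2, 0.4, 9.1]
gripper_width: 0.0473
grip_force: 64.6
```

Emit:
jog_arm(series="0 0 0.001 0 0 0; 0 0 0.002 0 0 0; 0 0 0.003 0 0 0; 0 0 0.003 0 0 0")

```text
time_s: 16.92
position: [0.527, 0.1539, 0.1086]
orientation: [-0.0, 0.971, 0.241, 0.003]
wrist_force: [3.2, 0.6, 4.3]
gripper_width: 0.0476
grip_force: 64.3
```

Emit:
jog_arm(series="0 0 0.001 0 0 0; 0 0 0.002 0 0 0; 0 0 0.003 0 0 0; 0 0 0.003 0 0 0")

```text
time_s: 17.25
position: [0.5265, 0.1538, 0.1043]
orientation: [-0.0, 0.971, 0.241, 0.002]
wrist_force: [7.7, 2.5, -5.8]
gripper_width: 0.0471
grip_force: 62.9
```

Emit:
jog_arm(series="0 0 0.001 0 0 0; 0 0 0.002 0 0 0; 0 0 0.003 0 0 0; 0 0 0.004 0 0 0; 0 0 0.004 0 0 0")

```text
time_s: 17.67
position: [0.5257, 0.1537, 0.0993]
orientation: [-0.0, 0.971, 0.241, 0.001]
wrist_force: [9.0, 2.9, -12.0]
gripper_width: 0.0471
grip_force: 63.5
```

Emit:
jog_arm(series="0 0 0.001 0 0 0; 0 0 0.002 0 0 0; 0 0 0.003 0 0 0; 0 0 0.003 0 0 0")

```text
time_s: 18.0
position: [0.5246, 0.1533, 0.0956]
orientation: [-0.0, 0.971, 0.241, -0.001]
wrist_force: [7.4, 0.3, -17.1]
gripper_width: 0.0474
grip_force: 64.3
```

Emit:
jog_arm(series="0.0005 0.0002 0.0005 0 0 0; 0.001 0.0004 0.001 0 0 0; 0.001 0.0004 0.001 0 0 0")

```text
time_s: 18.25
position: [0.5248, 0.1532, 0.0947]
orientation: [-0.0, 0.971, 0.241, -0.001]
wrist_force: [-0.0, -2.7, -17.5]
gripper_width: 0.0474
grip_force: 64.4
```

Emit:
jog_arm(series="0 0 0.0005 0 0 0; 0 0 0.001 0 0 0; 0 0 0.001 0 0 0")

```text
time_s: 18.5
position: [0.525, 0.1532, 0.0946]
orientation: [-0.0, 0.971, 0.241, -0.001]
wrist_force: [-3.7, -3.5, -12.0]
gripper_width: 0.0472
grip_force: 65.1
```

Emit:
jog_arm(series="0 0 0.0005 0 0 0; 0 0 0.001 0 0 0; 0 0 0.001 0 0 0")

```text
time_s: 18.75
position: [0.5256, 0.1534, 0.0936]
orientation: [-0.0, 0.971, 0.241, -0.0]
wrist_force: [-2.0, -2.4, -15.7]
gripper_width: 0.047
grip_force: 64.6
```

Emit:
jog_arm(series="0 0 0.0005 0 0 0; 0 0 0.001 0 0 0; 0 0 0.001 0 0 0")

```text
time_s: 19.0
position: [0.526, 0.1536, 0.0929]
orientation: [-0.0, 0.971, 0.241, 0.0]
wrist_force: [-2.8, -2.5, -12.7]
gripper_width: 0.0473
grip_force: 64.9
```

Emit:
jog_arm(series="0 0 0.0005 0 0 0; 0 0 0.001 0 0 0; 0 0 0.001 0 0 0")

```text
time_s: 19.25
position: [0.5266, 0.1538, 0.0921]
orientation: [-0.0, 0.971, 0.241, 0.001]
wrist_force: [-2.3, -2.1, -11.9]
gripper_width: 0.0471
grip_force: 65.0
```

Emit:
jog_arm(series="0 0 0.0005 0 0 0; 0 0 0.001 0 0 0; 0 0 0.001 0 0 0")

```text
time_s: 19.5
position: [0.5269, 0.1538, 0.0914]
orientation: [-0.0, 0.971, 0.241, 0.001]
wrist_force: [-0.2, -0.6, -8.0]
gripper_width: 0.0473
grip_force: 65.5
```

Emit:
jog_arm(series="0 0 0.0005 0 0 0; 0 0 0.001 0 0 0; 0 0 0.001 0 0 0")

```text
time_s: 19.75
position: [0.5269, 0.1538, 0.0914]
orientation: [-0.0, 0.971, 0.241, 0.002]
wrist_force: [-4.6, -1.5, 5.0]
gripper_width: 0.0473
grip_force: 67.0
```

Emit:
jog_arm(series="0 0 0.0005 0 0 0; 0 0 0.001 0 0 0; 0 0 0.001 0 0 0")

```text
time_s: 20.0
position: [0.5269, 0.1538, 0.0914]
orientation: [-0.0, 0.971, 0.241, 0.002]
wrist_force: [-7.1, -1.6, 15.0]
gripper_width: 0.0471
grip_force: 68.2
```

Emit:
jog_arm(series="0 0 0.0005 0 0 0; 0 0 0.001 0 0 0; 0 0 0.001 0 0 0")

```text
time_s: 20.25
position: [0.5269, 0.1538, 0.0913]
orientation: [0.0, 0.971, 0.241, 0.003]
wrist_force: [-9.4, -2.5, 24.2]
gripper_width: 0.047
grip_force: 69.5
```

Seated: z stays at 0.0914 while the force climbs. I'll relax the load, then release.

Emit:
jog_arm(series="-0.0005 0 -0.001 0 0 0; -0.001 0 -0.0025 0 0 0; -0.001 0 -0.0025 0 0 0; -0.001 0 -0.0025 0 0 0")

```text
time_s: 20.58
position: [0.5266, 0.1536, 0.0914]
orientation: [-0.0, 0.971, 0.241, 0.002]
wrist_force: [2.5, 2.8, 3.1]
gripper_width: 0.047
grip_force: 66.3
```

Emit:
jog_arm(series="0 0 0 0 0 0; 0 0 0 0 0 0; 0 0 0 0 0 0; 0 0 0 0 0 0; 0 0 0 0 0 0; 0 0 0 0 0 0; 0 0 0 0 0 0; 0 0 0 0 0 0", hand=0.075)

```text
time_s: 21.25
position: [0.5254, 0.1531, 0.0905]
orientation: [-0.0, 0.971, 0.241, 0.0]
wrist_force: [-0.8, 0.7, 0.5]
gripper_width: 0.0751
grip_force: 0.0
```

Emit:
jog_arm(series="0 0 -0.01 0 0 0; 0 0 -0.04 0 0 0; 0 0 -0.08 0 0 0; 0 0 -0.12 0 0 0; 0 0 -0.12 0 0 0; 0 0 -0.12 0 0 0; 0 0 -0.12 0 0 0")

```text
time_s: 21.83
position: [0.5251, 0.153, 0.2109]
orientation: [-0.0, 0.971, 0.241, 0.001]
wrist_force: [0.6, -0.8, -0.1]
gripper_width: 0.0748
grip_force: 0.0
```

Run:
```python
from h import *
np.set_printoptions(precision=4,suppress=True)
s=r.read_state();W=r.get_calibration("wrist");w=r.camera("wrist").astype(int);sd=r.camera("side").astype(int)
def blob(im,c):
    m=((im[...,0]-np.maximum(im[...,1],im[...,2]))>50).astype(np.uint8);n,l,st,ce=cv2.connectedComponentsWithStats(m);
    return [(np.round(ce[i],1),st[i,4]) for i in range(1,n) if st[i,4]>5]
h=np.array([.526,.1535,.0642]);a=.487;ex=np.array([np.cos(a),np.sin(a),0])
k=h-.066*ex+[0,0,.0894]
print("pred",proj(S,k),proj(W,k),k);print(blob(sd,S));print(blob(w,W))
goto([*(h-.068*ex)[:2],.205],.487);print(s["position"],s["time_s"],s["wrist_force"])
```

```text
pred [297.9145 177.3987] [258.6562 302.1412] [0.4677 0.1226 0.1536]
[(array([185.2, 102.3]), np.int32(109)), (array([164.7, 149.8]), np.int32(33)), (array([179.2, 167.5]), np.int32(18)), (array([296.8, 177.8]), np.int32(19)), (array([209.5, 236. ]), np.int32(878)), (array([318.5, 271.3]), np.int32(1098))]
[(array([295.2,  19.4]), np.int32(3359)), (array([459.9,  64.9]), np.int32(136)), (array([ 93.6, 191.8]), np.int32(5565)), (array([259.3, 302. ]), np.int32(369))]
shift [-0.0666  0.0002  0.0047] rot [-0.001  0.001 -0.001]
[0.5251 0.153  0.2109] 21.8333 [ 0.6301 -0.8456 -0.0735]
```

Emit:
jog_arm(series="-0.03 0 0 0 0 0; -0.06 0 0 0 0 0; -0.067 0 0.004 0 0 0; -0.067 0 0.004 0 0 0; -0.067 0 0.004 0 0 0; -0.067 0 0.004 0 0 0; -0.067 0 0.004 0 0 0; -0.067 0 0.004 0 0 0; -0.067 0 0.004 0 0 0; -0.067 0 0.004 0 0 0", hand=0)

```text
time_s: 22.77
position: [0.4663, 0.1219, 0.2063]
orientation: [-0.0, 0.971, 0.241, 0.0]
wrist_force: [0.7, -1.0, 0.0]
gripper_width: 0.0
grip_force: 0.0
```

Emit:
jog_arm(series="0 0 0.01 0 0 0; 0 0 0.02 0 0 0; 0 0 0.025 0 0 0; 0 0 0.028 0 0 0; 0 0 0.028 0 0 0; 0 0 0.028 0 0 0")

```text
time_s: 23.27
position: [0.4661, 0.1217, 0.1785]
orientation: [-0.0, 0.971, 0.241, 0.0]
wrist_force: [0.6, -0.3, -0.1]
gripper_width: -0.0004
grip_force: 0.0
```

Emit:
jog_arm(series="-0.001 0 0.004 0 0 0; -0.0015 0 0.0065 0 0 0; -0.0024 0 0.0087 0 0 0; -0.0044 0 0.0108 0 0 0; -0.0064 0 0.0129 0 0 0; -0.0082 0 0.0152 0 0 0; -0.0099 0 0.0176 0 0 0; -0.0099 0 0.0176 0 0 0")

```text
time_s: 23.93
position: [0.4569, 0.1169, 0.1608]
orientation: [-0.0, 0.971, 0.241, 0.0]
wrist_force: [-0.4, -0.5, 0.7]
gripper_width: 0.0
grip_force: 0.6
```

Emit:
jog_arm(series="-0.0015 0 0.0024 0 0 0; -0.003 0 0.0049 0 0 0; -0.0043 0 0.0075 0 0 0; -0.0055 0 0.0101 0 0 0; -0.0065 0 0.0128 0 0 0; -0.0075 0 0.0156 0 0 0; -0.0082 0 0.0184 0 0 0; -0.0088 0 0.0212 0 0 0; -0.0088 0 0.0212 0 0 0; -0.0088 0 0.0212 0 0 0")

```text
time_s: 24.77
position: [0.4496, 0.113, 0.1395]
orientation: [-0.0, 0.971, 0.241, 0.0]
wrist_force: [-0.4, -0.1, 0.7]
gripper_width: 0.0003
grip_force: 0.0
```

Emit:
jog_arm(series="-0.0003 0 0.002 0 0 0; -0.0006 0 0.004 0 0 0; -0.0009 0 0.006 0 0 0; -0.001 0 0.008 0 0 0; -0.001 0 0.009 0 0 0; -0.001 0 0.009 0 0 0; -0.001 0 0.009 0 0 0")

```text
time_s: 25.35
position: [0.4488, 0.1126, 0.1306]
orientation: [-0.0, 0.971, 0.241, 0.001]
wrist_force: [0.4, -0.0, -0.8]
gripper_width: 0.0002
grip_force: 0.0
```

Emit:
jog_arm(series="0 0 0.0005 0 0 0; 0 0 0.001 0 0 0; 0 0 0.001 0 0 0")

```text
time_s: 25.6
position: [0.4487, 0.1126, 0.1296]
orientation: [-0.0, 0.971, 0.241, 0.001]
wrist_force: [0.1, -0.3, 0.9]
gripper_width: -0.0
grip_force: 0.1
```

Check numerically where the knob is before pressing on.

Run:
```python
from h import *
sd=r.camera("side").astype(int)
m=((sd[...,0]-np.maximum(sd[...,1],sd[...,2]))>45).astype(np.uint8);n,l,st,ce=cv2.connectedComponentsWithStats(m)
print([(np.round(ce[i],1),st[i,4]) for i in range(1,n) if 280<ce[i][0]<330 and ce[i][1]<230])
h=np.array([.526,.1535,.0642]);a=.487;ex=np.array([np.cos(a),np.sin(a),0])
for t in(0,.05,.1,.2,.4,.9):print(t,np.round(proj(S,h-(.03+.058*np.cos(t))*ex+[0,0,.044+.058*np.sin(t)]),1))
```

```text
[(array([304.8, 190. ]), np.int32(10))]
0 [304.5 189.5]
0.05 [304.5 188.7]
0.1 [304.5 187.8]
0.2 [304.4 186.1]
0.4 [303.5 183. ]
0.9 [297.9 177.4]
```

Emit:
jog_arm(series="0 0 0.0005 0 0 0; 0 0 0.001 0 0 0; 0 0 0.001 0 0 0")

```text
time_s: 25.9
position: [0.4486, 0.1126, 0.1286]
orientation: [-0.0, 0.971, 0.241, 0.0]
wrist_force: [0.9, -0.6, 0.3]
gripper_width: 0.0001
grip_force: 0.2
```

Emit:
jog_arm(series="0 0 0.0003 0 0 0; 0 0 0.0006 0 0 0; 0 0 0.0006 0 0 0")

```text
time_s: 26.15
position: [0.4487, 0.1126, 0.1281]
orientation: [-0.0, 0.971, 0.241, 0.0]
wrist_force: [0.7, 0.5, 1.0]
gripper_width: -0.0003
grip_force: 0.5
```

Emit:
jog_arm(series="0 0 0.0005 0 0 0; 0 0 0.0005 0 0 0; 0 0 0.0005 0 0 0")

```text
time_s: 26.4
position: [0.4487, 0.1126, 0.1277]
orientation: [-0.0, 0.971, 0.241, 0.001]
wrist_force: [-1.1, -0.3, 3.2]
gripper_width: -0.0006
grip_force: 1.9
```

Emit:
jog_arm(series="0 0 0.0005 0 0 0; 0 0 0.0005 0 0 0; 0 0 0.0005 0 0 0")

```text
time_s: 26.65
position: [0.4487, 0.1125, 0.1273]
orientation: [0.0, 0.971, 0.241, 0.001]
wrist_force: [-2.7, -0.6, 6.1]
gripper_width: -0.0003
grip_force: 3.4
```

Emit:
jog_arm(series="0 0 0.0004 0 0 0; 0 0 0.0004 0 0 0; 0 0 0.0004 0 0 0")

```text
time_s: 26.9
position: [0.4486, 0.1124, 0.1271]
orientation: [0.0, 0.971, 0.241, 0.001]
wrist_force: [-3.4, -0.6, 8.2]
gripper_width: -0.0001
grip_force: 4.3
```

Firm stop at 8 N, so the handle is down. I'll retreat and check.

Emit:
jog_arm(series="0 0 -0.002 0 0 0; 0 0 -0.02 0 0 0; 0 0 -0.06 0 0 0; 0 0 -0.1 0 0 0; 0 0 -0.1 0 0 0; 0 0 -0.1 0 0 0; 0 0 -0.1 0 0 0; 0 0 -0.1 0 0 0")

```text
time_s: 27.57
position: [0.4481, 0.1125, 0.2255]
orientation: [-0.0, 0.971, 0.241, -0.0]
wrist_force: [-0.5, -0.0, -0.6]
gripper_width: 0.0002
grip_force: 0.0
```

Run:
```python
from h import *
h=np.array([.526,.1535,.0642]);a=.487;ex=np.array([np.cos(a),np.sin(a),0])
for nm,C in(("side",S),("wrist",r.get_calibration("wrist"))):
    sd=r.camera(nm).astype(int)
    m=((sd[...,0]-np.maximum(sd[...,1],sd[...,2]))>45).astype(np.uint8);n,l,st,ce=cv2.connectedComponentsWithStats(m)
    p=[np.round(proj(C,h-(.03+.058*np.cos(t))*ex+[0,0,.044+.058*np.sin(t)]),1) for t in(0,.1,.2)]
    print(nm,p,[(np.round(ce[i],1),st[i,4]) for i in range(1,n) if np.abs(ce[i]-p[0]).max()<25])
s=r.read_state();print(s["position"],s["time_s"],s["wrist_force"],np.abs(s["qvel"]).max())
```

```text
side [array([304.5, 189.5]), array([304.5, 187.8]), array([304.4, 186.1])] [(array([304.5, 190. ]), np.int32(16))]
wrist [array([259.2, 191.3]), array([259.1, 193.1]), array([259.1, 194.3])] [(array([259.8, 191.4]), np.int32(266))]
[0.4481232  0.1125008  0.22550971] 27.6667 [ 0.72843091 -0.06125579 -0.01070008] 0.004573702881372744
```

The knob sits at the angle-0 position in both cameras, so the handle is down, and the robot touches nothing.

```bash
python3 -c "
from rig import r
print(r.sign_off())"
```

```text
the job is handed in; nothing more can be done
None
```

I handed the job in with the head seated on the stand and its handle pressed down to the stop; no verdict came back. While I was raising the handle on the plate, the head tipped nose-down once (roughly 0.25 rad by eye, limit 0.6), and I lowered it flat again before going on.

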